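Sort lamp cartons by weight and clear out the empties

ROBOT

A 6-joint arm with a two-finger parallel gripper is mounted at the origin on a cart in front of the work surface, level with it; the furniture and walls round the work are solid. World frame = base frame: x ahead of the robot, y to its left, z up, the work surface at z = 0. Lengths are in m, angles in degrees, forces in N, time in s.
With the tool pointing down it reaches from about 0.375 to 0.75 m from the base axis. Payload 9 kg.
Tool frame: the origin (TCP) lies where the fingers leave the gripper's body, on its centre line; the fingertips stand 73 mm ahead of it and the grasp point (between the pads) lies 54 mm ahead of it (robot.tip_reach is the distance from the TCP to the fingertips, in m); z points along the fingers, y is the line along which they close (so a half turn about z gives the same grasp; the last joint's range is limited). The gripper opens to 85 mm and grips with 20 to 120 N. Pads are 22 mm wide; open, the fingers measure 114 mm over their backs; the gripper's body (76 mm by 85 mm) begins 54 mm behind the grasp point. The pads swing forward as they close: fully open they stand 13 mm farther back than shut.
Start: joints at [62.355, 5.964, 5.575, 89.605, 0, 77.527], TCP at [0.157, 0.579, 0.304] pointing down, gripper open.
Joint ranges: [-171.21, 171.21], [-48.23, 106.86], [-62.78, 66.21], [-105.2, 120.99], [-86.42, 89.51], [-180, 180]. Speed limits (degrees/s): [127.2, 127.2, 147.25, 180, 180, 180].

INTERFACE

Orientations are given as [roll, pitch, yaw] about the fixed x, y, z axes, in that order (R = Rz(yaw) Ry(pitch) Rx(roll)).
In Python, from plant import robot gives the robot as it stands. Calls block until the motion is done:
- robot.move_pose(position, orientation): joint-space move of the TCP to a pose.
- robot.line_to(position, vel=0.15, rotation=None, guard=None): straight line of the TCP; rotation=None keeps the orientation; vel is the mean speed in m/s. With guard (N) it stops when the force on the tool has changed by that much, and returns True; else False.
- robot.goto_joints(angles): joint-space move.
- robot.set_gripper(opening): finger opening in m; the grip force is fixed at half the most; returns when the fingers have stopped.
- robot.pause(seconds).
- robot.ik(position, orientation): joint angles nearest the present ones, or None.
- robot.observe(): the state.
- robot.grab_frame(name): name is "scene" or "top" or "wrist"; returns the picture (400x640x3 uint8, blue, green, red); there is no depth.
- robot.get_calibration(name): a dict with "vertical_fov" (degrees; the focal length in pixels is half the picture's height over the tangent of half this angle, whatever the lens; pixels are square), "cx", "cy" (the principal point, pixels), "rvec" (rotation vector, rad) and "tvec" (3), from world to camera coordinates, as OpenCV has them. Camera axes: x right, y down, z forward; pixel columns grow to the right and rows downward; lengths in m; the calibration is good to about 2 mm. The wrist camera is an equidistant fisheye: a pixel r from the principal point sees the ray r / f radians off the axis. A picture is of the moment at which its call begins: read the wrist's pose just before it. get_calibration takes no time and is no camera call; for the wrist camera it gives the pose at the moment of the call.
A pose or a line that the arm cannot do raises robot.IKError and nothing moves.
- robot.job_done(): hands the job in; it is judged then, once.
The state is a dict: "time": time; "q": joint angles; "qvel": joint speeds; "joint_torque": joint torques, N m; "tool_pos": TCP position; "tcp_rot": TCP orientation; "ft_force": force on the tool from outside, world axes, zero at the start; "torque": the same for the moment, N m; "gripper_width": finger opening in m; "gripper_force": force on a finger pad.
Only numpy, scipy, OpenCV 4.12 (cv2) and the standard library are available. Lean on these libraries where they do the work, as an engineer would, in place of code of your own. Each camera call takes 0.05 s, during which the arm holds its last target. There are 200 camera calls.

TASK

Some of these lamp cartons still hold a lamp cartridge and some are empty, and they look alike. Slide open the shutter of the reject bin, lift each carton just clear of the bench to feel whether it is loaded or empty, set every loaded one down flat on the floor of the tray (on any of its faces) and drop every empty one into the bin, then slide the bin's shutter fully shut. Leave the mouse and the oil bottle where they stand.

Things in the scene. Friction and masses are not known exactly. Their poses are not given: they have to be found in the camera images.
- carton_1: Carton for a boxed spare lamp cartridge: plain box, 45 x 45 mm in plan and 62 mm tall, standing upright at the start; origin at the centre of its underside, z up, x and y along its sides. All cartons look alike. It may be loaded (about 0.30 kg with its lamp cartridge inside) or empty (about 0.04 kg); only its weight tells, and which is which is not told by its name or place. May be absent.
- carton_2: Carton for a boxed spare lamp cartridge: plain box, 45 x 45 mm in plan and 62 mm tall, standing upright at the start; origin at the centre of its underside, z up, x and y along its sides. All cartons look alike. It may be loaded (about 0.30 kg with its lamp cartridge inside) or empty (about 0.04 kg); only its weight tells, and which is which is not told by its name or place. May be absent.
- carton_3: Carton for a boxed spare lamp cartridge: plain box, 45 x 45 mm in plan and 62 mm tall, standing upright at the start; origin at the centre of its underside, z up, x and y along its sides. All cartons look alike. It may be loaded (about 0.30 kg with its lamp cartridge inside) or empty (about 0.04 kg); only its weight tells, and which is which is not told by its name or place. May be absent.
- carton_4: Carton for a boxed spare lamp cartridge: plain box, 45 x 45 mm in plan and 62 mm tall, standing upright at the start; origin at the centre of its underside, z up, x and y along its sides. All cartons look alike. It may be loaded (about 0.30 kg with its lamp cartridge inside) or empty (about 0.04 kg); only its weight tells, and which is which is not told by its name or place. May be absent.
- carton_5: Carton for a boxed spare lamp cartridge: plain box, 45 x 45 mm in plan and 62 mm tall, standing upright at the start; origin at the centre of its underside, z up, x and y along its sides. All cartons look alike. It may be loaded (about 0.30 kg with its lamp cartridge inside) or empty (about 0.04 kg); only its weight tells, and which is which is not told by its name or place. May be absent.
- carton_6: Carton for a boxed spare lamp cartridge: plain box, 45 x 45 mm in plan and 62 mm tall, standing upright at the start; origin at the centre of its underside, z up, x and y along its sides. All cartons look alike. It may be loaded (about 0.30 kg with its lamp cartridge inside) or empty (about 0.04 kg); only its weight tells, and which is which is not told by its name or place. May be absent.
- mid_1 (a point): Centre of the solid of carton_1 (31 mm above its underside), axes as the carton's. Absent with it.
- mid_2 (a point): Centre of the solid of carton_2 (31 mm above its underside), axes as the carton's. Absent with it.
- mid_3 (a point): Centre of the solid of carton_3 (31 mm above its underside), axes as the carton's. Absent with it.
- mid_4 (a point): Centre of the solid of carton_4 (31 mm above its underside), axes as the carton's. Absent with it.
- mid_5 (a point): Centre of the solid of carton_5 (31 mm above its underside), axes as the carton's. Absent with it.
- mid_6 (a point): Centre of the solid of carton_6 (31 mm above its underside), axes as the carton's. Absent with it.
- bin: Grey sheet-metal reject bin with a sliding shutter on top, fixed to the bench. 220 mm along its x, 128 mm along its y over its guide rails, walls 3 mm thick and 75 mm high, rails up to 84 mm. Origin at the centre of its underside. A fixed deck covers the top from x = -110 to -28 mm; the mouth (open when the shutter is open) runs from x = -24 to +107 mm and is 110 mm wide in y. Inside, the floor is 3 mm above the bench.
- mouth (a point): Centre of the bin's mouth, at the height of the wall tops (75 mm above the bench). A fixed monitor stands behind the bin (farther from the robot), its foot close behind the bin and its screen above and behind that, reaching past the bin on the tray's side; a flat keyboard lies in front of the bin.
- shutter (a joint): Shutter of the bin, in m: 0 = shut, grows as it slides along the bin's -x (over the deck and beyond, 50 mm past the bin's end), 0.128 = fully open, where it leaves 127 mm of the mouth clear. May start slightly ajar. It stays where it is left; moving it takes about 2 N.
- knob (a point): Point on the axis of the shutter's black round knob, 20 mm above its foot (99.5 mm above the bench); the knob is 30 mm in diameter and 34 mm high and stands on the middle of the shutter plate, which is 139 x 110 mm.
- tray: Pale green instrument tray, 284 mm along its x, 204 mm along its y, fixed to the bench; origin at the centre of its underside. Rim walls 5 mm thick and 30 mm high; the floor inside is level with the bench to 1 mm.
- mouse: Black computer mouse, 99 x 57 x 35 mm, a bystander; origin under its centre.
- oil_bottle: Small bottle with a blue cap, 30 mm in diameter and 62 mm high, a bystander standing near the cartons; origin under its centre.

How it is judged (in metres and radians):
On the way, in this order (a step that is already met when the one before it is completed fails the run):
1. the bin's shutter is slid open (value of joint shutter above 0.08 m), for 0.2 s.
2. every loaded carton rests on the tray's floor and every empty one lies in the bin, all released (linear speed of each of carton_1, carton_2, carton_3, carton_4, carton_5, carton_6 below 0.03 m/s and ((x of mid_1 in the frame of tray between -0.12 and 0.12 m and y of mid_1 in the frame of tray between -0.08 and 0.08 m and z of mid_1 in the frame of tray below 0.04 m and contact force between carton_1 and anything else above 1.5 N) or (x of mid_1 in the frame of bin between -0.107 and 0.107 m and y of mid_1 in the frame of bin between -0.055 and 0.055 m and z of mid_1 in the frame of bin below 0.06 m and contact force between carton_1 and bin below 1.5 N)) and ((x of mid_2 in the frame of tray between -0.12 and 0.12 m and y of mid_2 in the frame of tray between -0.08 and 0.08 m and z of mid_2 in the frame of tray below 0.04 m and contact force between carton_2 and anything else above 1.5 N) or (x of mid_2 in the frame of bin between -0.107 and 0.107 m and y of mid_2 in the frame of bin between -0.055 and 0.055 m and z of mid_2 in the frame of bin below 0.06 m and contact force between carton_2 and bin below 1.5 N)) and ((x of mid_3 in the frame of tray between -0.12 and 0.12 m and y of mid_3 in the frame of tray between -0.08 and 0.08 m and z of mid_3 in the frame of tray below 0.04 m and contact force between carton_3 and anything else above 1.5 N) or (x of mid_3 in the frame of bin between -0.107 and 0.107 m and y of mid_3 in the frame of bin between -0.055 and 0.055 m and z of mid_3 in the frame of bin below 0.06 m and contact force between carton_3 and bin below 1.5 N)) and ((x of mid_4 in the frame of tray between -0.12 and 0.12 m and y of mid_4 in the frame of tray between -0.08 and 0.08 m and z of mid_4 in the frame of tray below 0.04 m and contact force between carton_4 and anything else above 1.5 N) or (x of mid_4 in the frame of bin between -0.107 and 0.107 m and y of mid_4 in the frame of bin between -0.055 and 0.055 m and z of mid_4 in the frame of bin below 0.06 m and contact force between carton_4 and bin below 1.5 N)) and ((x of mid_5 in the frame of tray between -0.12 and 0.12 m and y of mid_5 in the frame of tray between -0.08 and 0.08 m and z of mid_5 in the frame of tray below 0.04 m and contact force between carton_5 and anything else above 1.5 N) or (x of mid_5 in the frame of bin between -0.107 and 0.107 m and y of mid_5 in the frame of bin between -0.055 and 0.055 m and z of mid_5 in the frame of bin below 0.06 m and contact force between carton_5 and bin below 1.5 N)) and ((x of mid_6 in the frame of tray between -0.12 and 0.12 m and y of mid_6 in the frame of tray between -0.08 and 0.08 m and z of mid_6 in the frame of tray below 0.04 m and contact force between carton_6 and anything else above 1.5 N) or (x of mid_6 in the frame of bin between -0.107 and 0.107 m and y of mid_6 in the frame of bin between -0.055 and 0.055 m and z of mid_6 in the frame of bin below 0.06 m and contact force between carton_6 and bin below 1.5 N)) and contact force between each of carton_1, carton_2, carton_3, carton_4, carton_5, carton_6 and the fingers below 0.1 N), for 0.3 s.
At the end, for the whole second after the job is handed in: Every loaded carton (one that weighs over 1.5 N) rests on the tray's floor on any face (its centre under 40 mm up, inside the rim); every empty one (under 1.5 N) is inside the bin, below its rim; all are released and at rest; the shutter is shut to within 8 mm (all of step 2 and value of joint shutter below 0.008 m and contact force between bin and the fingers below 0.1 N); the robot touches nothing.
It fails at once if the mouse or the oil bottle is moved more than 40 mm (distance of any of mouse, oil_bottle from where it was at the start of the episode above 0.04 m).
Of carton_1, carton_2, carton_3, carton_4, carton_5, carton_6 only 5 to 6 are there at a start; the rules pass over those that are not, and their reading is None.
At some moment in a run one of carton_1, carton_2, carton_3, carton_4, carton_5, carton_6 may be knocked a few centimetres aside while the robot is not near it.
Once in a run the grip may slacken for a moment while it holds something.
It also fails if it takes over 210 s, if anything falls off the work surface, if the arm or the gripper's body presses on something with over 40 N, if the wrist force passes 120 N, or if a joint passes its speed limit or range.

## Working session

There is one attempt and no reset: what is moved stays moved. The work goes in short steps, each a Python script; the robot and the scene stay as the last script left them, time stands still between calls to the robot, and variables do not carry over. Pictures are saved under pics/ and viewed, at most 14 in all, crops included, and the job is handed in when it is done.

```bash
ls; mkdir -p pics; python3 - <<'E'
from plant import robot
import cv2
for n in ("top","scene"):
    cv2.imwrite(f"pics/{n}0.png",robot.grab_frame(n)); print(n,robot.get_calibration(n))
o=robot.observe(); print(o['time'],o['tool_pos'],o['tcp_rot'],o['ft_force'])
E
```

```text
pics
top {'vertical_fov': 43.75503289649011, 'cx': 314.5474325138887, 'cy': 200.59815356869373, 'rvec': array([ 2.16059036, -2.14584409,  0.15520486]), 'tvec': array([-0.20939439,  0.46576077,  1.34409053])}
scene {'vertical_fov': 42.5848359348108, 'cx': 321.46776713521535, 'cy': 203.0899884572919, 'rvec': array([ 2.06523404, -1.2527832 ,  0.52530146]), 'tvec': array([-0.3865672 ,  0.31222972,  0.89289292])}
0.1 [0.15691647 0.57888239 0.30320362] [-1.79931196e+02 -1.49386477e-02  1.64826637e+02] [-0.1019659  -0.18294679 -0.33261343]
```

View pics/top0.png

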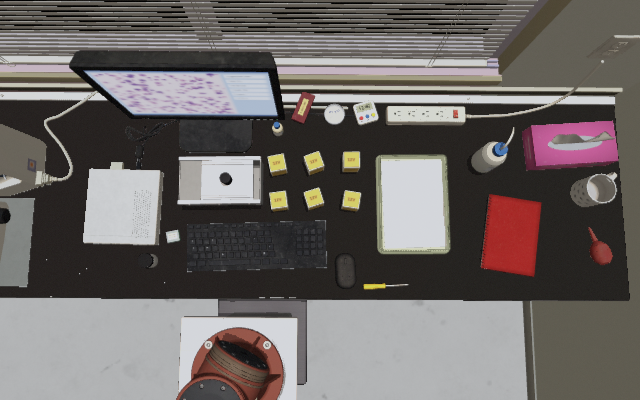

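View pics/scene0.png

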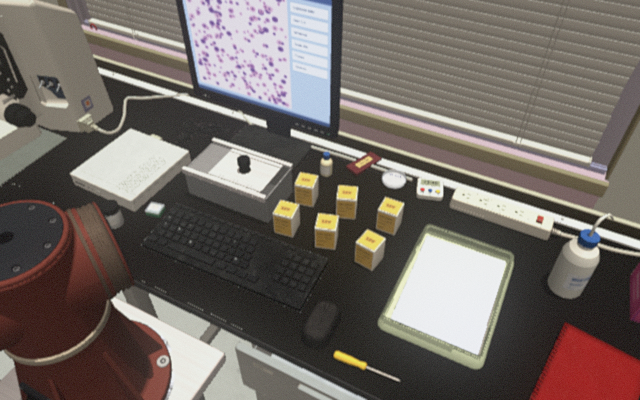

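```bash
cat > h.py <<'E'
import numpy as np, cv2
from plant import robot
def cam(n):
    c=robot.get_calibration(n); f=200/np.tan(np.radians(c['vertical_fov']/2))
    R=cv2.Rodrigues(c['rvec'])[0]; return f,c['cx'],c['cy'],R,np.ravel(c['tvec'])
def ray(n,uv,c=None):
    f,cx,cy,R,t=c or cam(n); d=np.array([(uv[0]-cx)/f,(uv[1]-cy)/f,1.])
    return -R.T@t, R.T@d
def plane(n,uv,z,c=None):
    o,d=ray(n,uv,c); return o+d*(z-o[2])/d[2]
def proj(n,p):
    f,cx,cy,R,t=cam(n); q=R@np.asarray(p)+t; return f*q[:2]/q[2]+[cx,cy]
def cartons(im,n='top',z=.062,amin=60):
    h=cv2.cvtColor(im,cv2.COLOR_BGR2HSV)
    m=cv2.inRange(h,(15,70,120),(35,255,255)); m=cv2.morphologyEx(m,cv2.MORPH_CLOSE,np.ones((5,5)))
    out=[]
    for c in cv2.findContours(m,cv2.RETR_EXTERNAL,cv2.CHAIN_APPROX_NONE)[0]:
        if cv2.contourArea(c)<amin: continue
        r=cv2.minAreaRect(c); b=np.array([plane(n,p,z) for p in cv2.boxPoints(r)])
        e=b[1]-b[0]; yaw=(np.degrees(np.arctan2(e[1],e[0]))+45)%90-45
        out.append((np.round(r[0],1),np.round(b.mean(0)[:2],4),round(yaw,1),round(np.hypot(*e[:2]),3),round(np.linalg.norm(b[2]-b[1]),3)))
    return out
E
python3 - <<'E'
from h import *
im=cv2.imread('pics/top0.png')
print("cam",ray('top',(0,0))[0])
for c in cartons(im): print(*c)
for nm,uv,z in [("bottle",(278,129),.062),("mouse",(345,271),.02),("knob",(226,179),.113)]: print(nm,plane('top',uv,z))
g=[proj('top',(0,0,0))]; print(g)
cv2.imwrite('pics/crop0.png',cv2.resize(im[120:265,165:365],(800,580),interpolation=cv2.INTER_CUBIC))
E
```

```text
cam [ 0.27855321 -0.19789479  1.39664034]
[374.5 285.8] [ 0.2369 -0.3659] 3.3 0.056 0.012
[277.7 199.1] [ 0.4664 -0.1064] 6.9 0.04 0.04
[351.4 198.8] [ 0.4687 -0.3057] -8.1 0.04 0.04
[313.2 196.9] [ 0.4731 -0.2022] 19.1 0.04 0.04
[276.3 162.2] [ 0.5683 -0.101 ] 12.0 0.04 0.04
[351. 159.] [ 0.5789 -0.3051] 0.5 0.038 0.039
[313.5 160.4] [ 0.5743 -0.2023] 19.3 0.04 0.04
[302.8 106.5] [ 0.7267 -0.1717] -20.5 0.049 0.016
bottle [ 0.66178325 -0.10393517  0.062     ]
mouse [ 0.27497802 -0.29089352  0.02      ]
knob [0.51138834 0.0261282  0.113     ]
[array([236.95204558, 373.19535833])]
```

View pics/crop0.png

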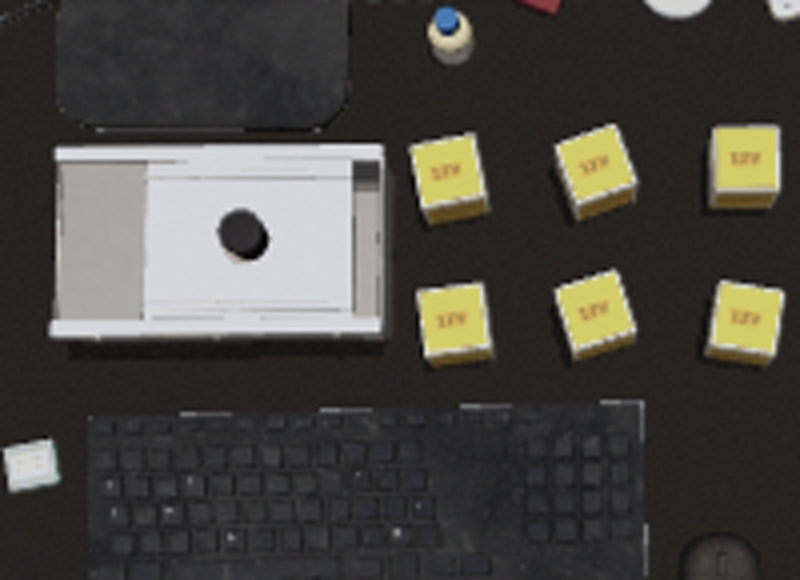

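```bash
python3 - <<'E'
from h import *
im=cv2.imread('pics/top0.png')
P=[plane('top',(165+u/4,120+v/4),.084)[:2] for u,v in [(55,148),(384,145),(384,333),(51,335)]]
P=np.array(P); print(P, P.mean(0)); 
for i in range(4): d=P[(i+1)%4]-P[i]; print(np.linalg.norm(d), np.degrees(np.arctan2(d[1],d[0])))
m=np.zeros(im.shape[:2],np.uint8); roi=im[145:265,366:462]; m[145:265,366:462]=(roi.max(2)>70)*255
c=max(cv2.findContours(m,0,2)[0],key=cv2.contourArea); r=cv2.minAreaRect(c); print(r)
b=np.array([plane('top',p,.03) for p in cv2.boxPoints(r)]); print(b.mean(0),np.linalg.norm(b[1]-b[0]),np.linalg.norm(b[2]-b[1]),b[1]-b[0])
print('knob',plane('top',(165+243/4,120+234/4),.1135))
for u in (147,353):print('plate edge',plane('top',(165+u/4,120+235/4),.079))
print('mouth L/R',plane('top',(165+383/4,120+235/4),.075))
E
```

```text
[[ 0.57572331  0.15987571]
 [ 0.57954483 -0.06099066]
 [ 0.45194486 -0.06368103]
 [ 0.44899686  0.15699286]] [0.51405247 0.04804922]
0.2208994260650558 -89.00874484686743
0.12762832787228656 -178.79212733949615
0.22069358839405737 90.76537484033919
0.12675924387169193 1.3031736534213898
((412.5134582519531, 203.64553833007812), (100.08245086669922, 73.44239044189453), 88.80650329589844)
[ 0.46297703 -0.47785528  0.03      ] 0.20682749393756647 0.280077429656864 [ 0.00605397 -0.20673887  0.        ]
knob [0.51261952 0.02673422 0.1135    ]
plate edge [0.51773991 0.09705539 0.079     ]
plate edge [ 0.51879536 -0.04098093  0.079     ]
mouth L/R [ 0.51967898 -0.06068488  0.075     ]
```

```bash
cat >> h.py <<'E'
BC=np.array([.514,.048]); BA=np.radians(-89.05)
bx=np.array([np.cos(BA),np.sin(BA)]); by=np.array([-bx[1],bx[0]])
TC=np.array([.463,-.478])
def b2w(x,y): return BC+x*bx+y*by
BYAW=np.degrees(BA)+90   # tool y along bin x
def up():
    return robot.observe()
def over(xy,z,yaw):
    """joint move of the grasp axis over xy; picks the half turn nearest the present joints"""
    q=np.array(robot.observe()['q']); best=None
    for k in (-180,0,180):
        s=robot.ik([xy[0],xy[1],z],[180,0,yaw+k])
        if s is None: continue
        d=np.abs(np.array(s)-q).max()
        if best is None or d<best[0]: best=(d,yaw+k)
    if best is None: raise SystemExit(f"no ik {xy} {z} {yaw}")
    robot.move_pose([xy[0],xy[1],z],[180,0,best[1]])
def lin(xy,z,vel=.15,guard=None): return robot.line_to([xy[0],xy[1],z],vel=vel,guard=guard)
def st():
    o=robot.observe(); print('t',round(o['time'],1),'pos',np.round(o['tool_pos'],3),'w',round(o['gripper_width'],4),'gf',np.round(o['gripper_force'],1),'F',np.round(o['ft_force'],2)); return o
E
python3 - <<'E'
from h import *
k=np.array([.5126,.0265])
over(k,.26,BYAW); st()
print(lin(k,.163,.1,guard=6)); st()
robot.set_gripper(.02); o=st()
p=np.array(o['tool_pos'])
e=p[:2]-bx*.108
print(lin(e,p[2],.08,guard=30)); st()
robot.set_gripper(.06); robot.pause(.1); st()
lin(e,.26,.2); st()
cv2.imwrite('pics/top1.png',robot.grab_frame('top')[100:280,160:460])
E
```

```text
t 2.4 pos [0.513 0.027 0.26 ] w 0.0851 gf 0.0 F [-0.27 -0.24  0.05]
False
t 3.6 pos [0.513 0.026 0.164] w 0.0852 gf 0.0 F [-0.16 -1.62 -0.42]
t 4.1 pos [0.513 0.027 0.164] w 0.0281 gf 59.0 F [-1.69  0.98  4.96]
False
t 5.6 pos [0.511 0.135 0.164] w 0.028 gf 59.1 F [-0.36  2.12  3.79]
t 6.1 pos [0.511 0.134 0.163] w 0.06 gf 0.0 F [-0.49 -0.26 -0.05]
t 6.8 pos [0.511 0.135 0.259] w 0.06 gf 0.0 F [-0.46  0.31 -0.81]
```

View pics/top1.png

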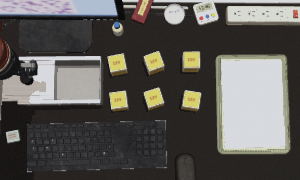

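```bash
cat >> h.py <<'E'
def fz(n=8):
    v=[]
    for _ in range(n): v.append(robot.observe()['ft_force'][2]); robot.pause(.05)
    return np.mean(v)
ZT=.21
def find():
    return [c for c in cartons(robot.grab_frame('top')) if .36<c[1][0]<.70 and -.36<c[1][1]<-.055 and .034<c[3]<.05 and .034<c[4]<.05]
def held(): return robot.observe()['gripper_width']>.038 and robot.observe()['gripper_force']>20
def pick(xy,yaw,zg=.102):
    robot.set_gripper(.07); over(xy,.18,yaw); f0=fz()
    if lin(xy,zg,.12,guard=8): print('touch going down'); st(); lin(xy,.18); raise SystemExit
    robot.set_gripper(.02)
    if not held(): print('no grip'); st(); robot.set_gripper(.07); lin(xy,.18); raise SystemExit
    lin(xy,zg+.015,.06); robot.pause(.3); w=f0-fz(); print('weight',round(w,2),'held',held()); return w
def carry(xy,yaw):
    o=robot.observe()['tool_pos']; lin(o[:2],ZT,.15); over(xy,ZT,yaw); h=held(); print('carried',h); return h
def release(xy,z,guard=8):
    g=lin(xy,z,.1,guard=guard); h=held(); robot.set_gripper(.058); robot.pause(.2); lin(xy,ZT,.2)
    print('released: contact',g,'held till then',h)
TS=[(.463+a,-.478+b) for b in (.045,-.045) for a in (-.08,0,.08)]
BS=[(.065,.026,.108),(.065,-.026,.108),(.018,.026,.147),(.018,-.026,.147)]
def one(xy,yaw,nt,nb):
    w=pick(xy,yaw)
    if not held(): return None
    if w>1.5:
        s=TS[nt]
        if not carry(s,0): return None
        release(s,.102)
        return 'L'
    x,y,z=BS[nb]; s=b2w(x,y)
    if not carry(s,BYAW): return None
    release(s,z); return 'E'
E
python3 - <<'E'
from h import *
c=sorted(find(),key=lambda c:c[1][0]); 
for k in c: print(*k)
k=c[0]
print(one(k[1],k[2],0,0)); st()
cv2.imwrite('pics/top2.png',robot.grab_frame('top')[100:280,160:460])
E
```

```text
[277.7 199.1] [ 0.4664 -0.1064] 6.9 0.04 0.04
[351.4 198.8] [ 0.4687 -0.3057] -8.1 0.04 0.04
[313.2 196.9] [ 0.4731 -0.2022] 19.1 0.04 0.04
[276.5 163. ] [ 0.5661 -0.1014] 12.0 0.04 0.044
[313.5 160.4] [ 0.5743 -0.2023] 19.3 0.04 0.04
[351. 159.] [ 0.5789 -0.3051] 0.5 0.038 0.039
touch going down
t 9.0 pos [ 0.466 -0.108  0.127] w 0.0702 gf 3.7 F [ 1.15 -8.59 -4.44]
```

```bash
cat >> h.py <<'E'
def gy(k): return k[2]+90 if k[1][1]>-.125 else k[2]
E
python3 - <<'E'
from h import *
c=sorted(find(),key=lambda c:c[1][0]); 
for k in c: print(*k)
k=min(c,key=lambda k:np.hypot(k[1][0]-.466,k[1][1]+.106))
print(one(k[1],gy(k),0,0)); st()
cv2.imwrite('pics/top2.png',robot.grab_frame('top')[100:280,160:460])
E
```

```text
[351.4 198.8] [ 0.4687 -0.3057] -8.1 0.04 0.04
[313.2 196.9] [ 0.4731 -0.2022] 19.1 0.04 0.04
[313.5 160.4] [ 0.5743 -0.2023] 19.3 0.04 0.04
[351. 159.] [ 0.5789 -0.3051] 0.5 0.038 0.039
weight 3.03 held True
carried True
released: contact True held till then True
L
t 16.8 pos [ 0.383 -0.433  0.209] w 0.0582 gf 0.0 F [ 0.16 -0.98 -0.55]
```

View pics/top2.png

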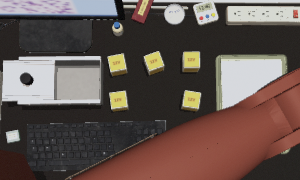

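```bash
cat > loop.py <<'E'
from h import *
import sys
nt,nb,n=map(int,sys.argv[1:4])
for i in range(n):
    over(b2w(-.06,0),.26,BYAW)
    c=sorted(find(),key=lambda c:c[1][1]); print([(*k[1],k[2]) for k in c])
    if not c: break
    k=c[0]; r=one(k[1],gy(k),nt,nb); o=st(); print('==',k[1],r)
    if r is None: break
    nt+=r=='L'; nb+=r=='E'
over(b2w(-.06,0),.26,BYAW)
print(nt,nb); cv2.imwrite(f'pics/l{nt}{nb}.png',cv2.resize(robot.grab_frame('top')[100:280,160:460],(750,450)))
E
python3 loop.py 1 0 3
```

```text
[(np.float64(0.4687), np.float64(-0.3057), np.float64(-8.1)), (np.float64(0.5789), np.float64(-0.3051), np.float64(0.5)), (np.float64(0.5743), np.float64(-0.2023), np.float64(19.3)), (np.float64(0.4664), np.float64(-0.1064), np.float64(6.9)), (np.float64(0.5661), np.float64(-0.1014), np.float64(12.0))]
weight 0.44 held True
carried True
released: contact False held till then True
t 27.6 pos [ 0.541 -0.017  0.209] w 0.0577 gf 0.0 F [ 0.05 -0.34  0.16]
== [ 0.4687 -0.3057] E
[(np.float64(0.5789), np.float64(-0.3051), np.float64(0.5)), (np.float64(0.5743), np.float64(-0.2023), np.float64(19.3)), (np.float64(0.4664), np.float64(-0.1064), np.float64(6.9)), (np.float64(0.5661), np.float64(-0.1014), np.float64(12.0))]
weight 2.81 held True
carried True
released: contact True held till then True
t 36.5 pos [ 0.463 -0.433  0.209] w 0.0582 gf 0.0 F [ 0.1  -0.   -0.76]
== [ 0.5789 -0.3051] L
[(np.float64(0.5743), np.float64(-0.2023), np.float64(19.3)), (np.float64(0.4664), np.float64(-0.1064), np.float64(6.9)), (np.float64(0.5661), np.float64(-0.1014), np.float64(12.0))]
weight 2.88 held True
carried True
released: contact True held till then True
t 46.5 pos [ 0.543 -0.433  0.209] w 0.058 gf 0.0 F [-0.78 -0.23 -0.4 ]
== [ 0.5743 -0.2023] L
3 1
```

View pics/l31.png

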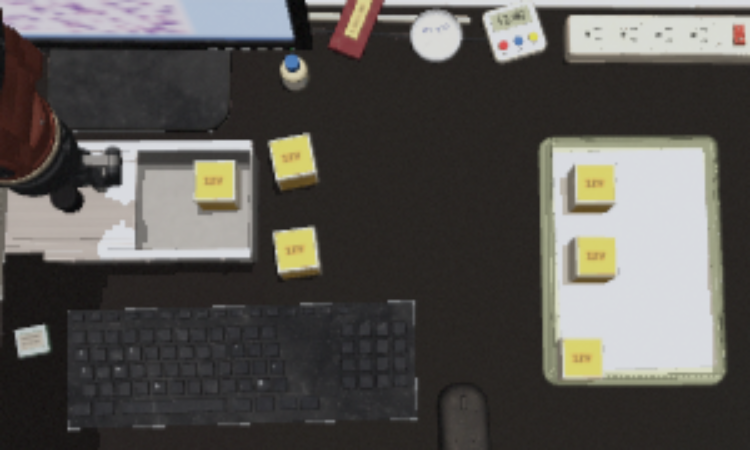

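```bash
python3 loop.py 3 1 2; python3 - <<'E'
from h import *
for c in cartons(robot.grab_frame('top')): print(*c)
E
```

```text
[(np.float64(0.4664), np.float64(-0.1064), np.float64(6.9)), (np.float64(0.5661), np.float64(-0.1014), np.float64(12.0))]
weight 0.09 held True
carried True
released: contact False held till then True
t 57.8 pos [ 0.489 -0.017  0.209] w 0.0581 gf 0.0 F [-0.66  0.27 -0.96]
== [ 0.4664 -0.1064] E
[(np.float64(0.5661), np.float64(-0.1014), np.float64(12.0))]
weight 3.44 held True
carried True
released: contact True held till then True
t 67.0 pos [ 0.383 -0.523  0.209] w 0.0579 gf 0.0 F [ 0.08 -0.01 -0.63]
== [ 0.5661 -0.1014] L
4 2
[374.  285.8] [ 0.2369 -0.3648] 3.3 0.058 0.012
[392.5 243. ] [ 0.3501 -0.4154] 0.4 0.04 0.037
[432. 231.] [ 0.383  -0.5221] 0.4 0.038 0.038
[398. 202.] [ 0.461 -0.432] 0.4 0.038 0.038
[398.  172.5] [ 0.5423 -0.4333] 0.4 0.038 0.036
[247.  181.5] [ 0.5144 -0.0222] 0.4 0.049 0.091
[302.8 106.5] [ 0.7267 -0.1717] -20.5 0.049 0.016
```

```bash
python3 - <<'E'
from h import *
a=cv2.resize(cv2.imread('pics/l42.png')[:,:],(600,360)); s=cv2.resize(robot.grab_frame('scene')[120:370,170:530],(600,417)) 
cv2.imwrite('pics/v.png',cv2.resize(np.vstack([a,s[:417]]),(460,596)))
E
```

```text
(no output)
```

View pics/v.png

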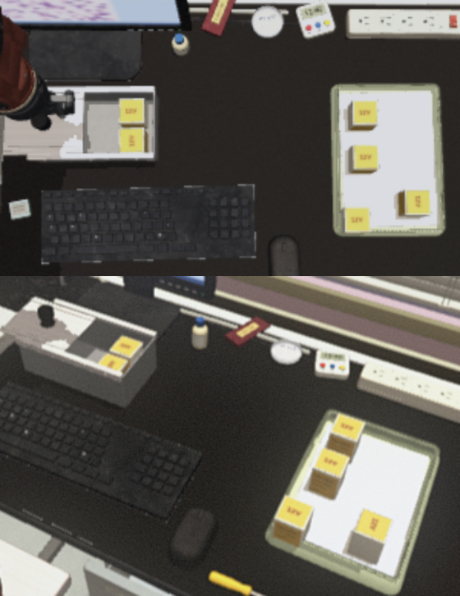

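The four loaded cartons are in the tray and both empties lie below the bin rim. One tray carton (crop ~355,218) was knocked into the near corner, so I'll regrasp it high and move it inward.

```bash
python3 - <<'E'
from h import *
p=np.array([.3515,-.4154])
robot.set_gripper(.07); over(p,.18,0)
print(lin(p,.112,.08,guard=6)); st()
robot.set_gripper(.02); st()
if held():
    lin(p,.135,.06); robot.pause(.2); print(held())
    q=np.array([.385,-.436]); lin(q,.135,.06); print(held()); release(q,.111)
else: robot.set_gripper(.07); lin(p,.2)
over(b2w(-.06,0),.26,BYAW)
for c in cartons(robot.grab_frame('top')): print(*c)
st()
cv2.imwrite('pics/v2.png',cv2.resize(robot.grab_frame('scene')[120:370,170:530],(600,417)))
E
```

```text
False
t 72.7 pos [ 0.352 -0.416  0.113] w 0.07 gf 0.0 F [ 0.07 -0.42  0.58]
t 73.1 pos [ 0.352 -0.416  0.113] w 0.0437 gf 62.3 F [0.01 3.22 5.86]
True
True
released: contact True held till then True
[374.1 285.8] [ 0.2368 -0.3649] 3.3 0.058 0.012
[432. 231.] [ 0.383  -0.5221] 0.4 0.038 0.038
[400. 230.] [ 0.3851 -0.4361] 0.4 0.038 0.038
[398. 202.] [ 0.461 -0.432] 0.4 0.038 0.038
[398.  172.5] [ 0.5423 -0.4333] 0.4 0.038 0.036
[247.  181.5] [ 0.5144 -0.0222] 0.4 0.049 0.091
[302.8 106.5] [ 0.7267 -0.1717] -20.5 0.049 0.016
t 78.1 pos [0.513 0.107 0.26 ] w 0.058 gf 0.0 F [ 1.02 -0.62  0.41]
```

View pics/v2.png

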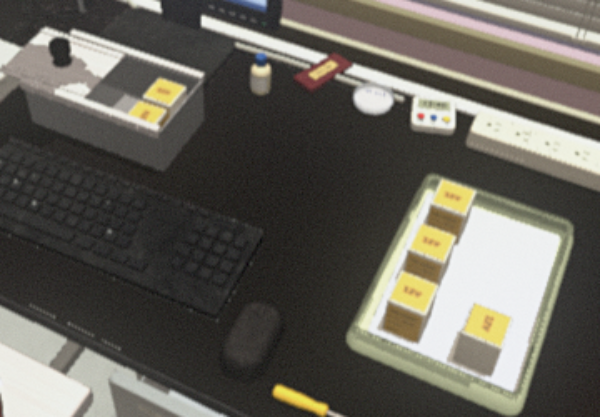

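```bash
python3 - <<'E'
from h import *
k=np.array([.511,.1345])
robot.set_gripper(.07); over(k,.26,BYAW)
print(lin(k,.164,.1,guard=6)); robot.set_gripper(.02); o=st(); p=np.array(o['tool_pos'])
e=p[:2]+bx*.122; print(lin(e,p[2],.08,guard=25)); st()
e=e+bx*.015; print(lin(e,p[2],.03,guard=12)); o=st()
robot.set_gripper(.06); robot.pause(.2); st()
t=np.array(o['tool_pos'])[:2]; lin(t,.26,.2); over([.40,.25],.30,0); st()
im=robot.grab_frame('top'); cv2.imwrite('pics/v3.png',cv2.resize(im[120:265,165:365],(800,580),interpolation=cv2.INTER_CUBIC))
for c in cartons(im): print(*c)
E
```

```text
False
t 80.2 pos [0.511 0.135 0.165] w 0.0282 gf 59.0 F [-1.84 -0.03  6.32]
False
t 81.9 pos [0.513 0.012 0.165] w 0.028 gf 59.1 F [-0.96 -1.66  5.06]
True
t 82.2 pos [0.513 0.012 0.165] w 0.0284 gf 59.4 F [-0.43  2.03  3.88]
t 82.8 pos [0.513 0.011 0.165] w 0.0597 gf 0.0 F [-0.33  0.32 -0.27]
t 85.6 pos [0.4  0.25 0.3 ] w 0.0597 gf 0.0 F [-0.03 -0.41 -0.26]
[253.5 393. ] [-0.0363 -0.0526] 0.3 0.039 0.03
[374.  285.8] [ 0.2369 -0.3648] 3.3 0.058 0.012
[432. 231.] [ 0.383  -0.5221] 0.4 0.038 0.038
[400. 230.] [ 0.3851 -0.4361] 0.4 0.038 0.038
[398. 202.] [ 0.461 -0.432] 0.4 0.038 0.038
[398.  172.5] [ 0.5423 -0.4333] 0.4 0.038 0.036
[302.8 106.5] [ 0.7267 -0.1717] -20.5 0.049 0.016
```

View pics/v3.png

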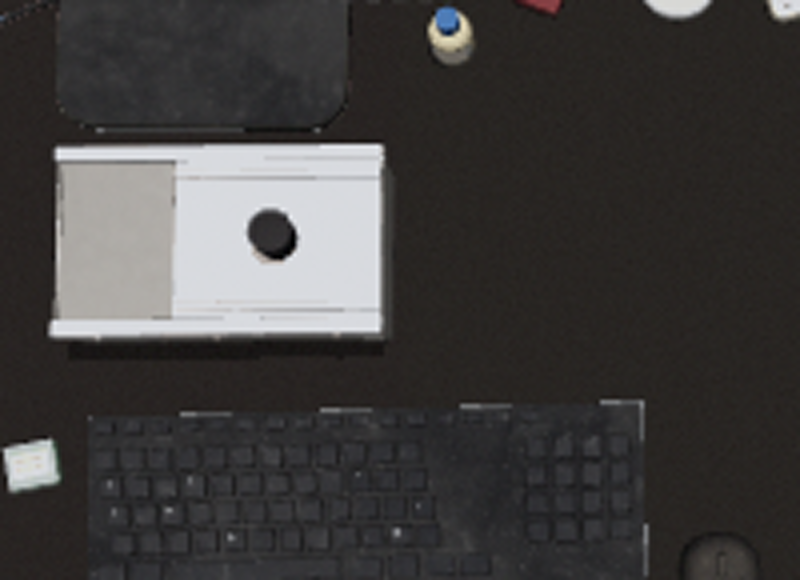

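The shutter looks shut (plate spans crop x 174–382). My estimate is only good to a few mm, so I'll push the knob firmly against its stop to be sure.

```bash
python3 - <<'E'
from h import *
k=np.array([.513,.0115])
robot.set_gripper(.07); over(k,.26,BYAW); print(lin(k,.164,.1,guard=6)); robot.set_gripper(.02); o=st(); p=np.array(o['tool_pos'])
print(lin(p[:2]+bx*.02,p[2],.03,guard=25)); o=st()
robot.set_gripper(.06); robot.pause(.2); st()
t=np.array(o['tool_pos'])[:2]; lin(t,.26,.2); over([.40,.25],.30,0); robot.pause(.3); st()
im=robot.grab_frame('top'); m=im[165:195,180:262].max(2); 
ys,xs=np.where(im[170:190,215:250].max(2)<60); print('knob px',xs.mean()+215)
print('result',robot.job_done())
E
```

```text
False
t 88.5 pos [0.513 0.012 0.165] w 0.0278 gf 58.9 F [-1.55  2.56  4.8 ]
True
t 88.8 pos [0.513 0.011 0.165] w 0.0283 gf 59.8 F [0.32 3.38 4.08]
t 89.5 pos [0.513 0.011 0.164] w 0.06 gf 0.0 F [-0.4   0.6  -0.15]
t 91.4 pos [0.4   0.249 0.3  ] w 0.0597 gf 0.0 F [-0.49  0.32 -0.1 ]
knob px 232.94059405940595
the job is handed in; nothing more can be done
result None
```

The job is handed in at about 91 s: all four loaded cartons stand on the tray floor, both empties are in the bin, the shutter is closed against its stop, and the mouse and oil bottle were not touched; the hand-in call returned no verdict.

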